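# Empty the cartridge packer's catch tray into a chocked tote

### The job

The cartridge packer has finished: move the two green-banded cartridges from its catch tray into the blue tote and leave the red-banded reject lying in its lane. The tote's floor slopes down to its open front, so first stand the chock squarely across the tote on the yellow strip and let go of it; only then lay the cartridges behind it, crosswise on the tote floor, setting each down gently rather than dropping it, so that both come to rest side by side held by the chock. Do not let a cartridge get onto the bench, and do not shift the amber bottle or the roll of yellow tape.

Things in the scene. Friction and masses are not known exactly. Their poses are not given: they have to be found in the camera images.
- packer: Cartridge packer, fixed: white housing 150 mm high, 270 wide (y), front face at x = +90 mm, aluminium catch tray before it (x = -95 to +90, floor 14, rim at most 26 mm high). Origin on the bench under the tray's middle; x points to the housing. Three black V lanes run along x at y = -90, 0, +90 mm, 34 mm wide, 26 mm high: narrower than a cartridge, so fingers reach down beside it.
- cart_a_mid (a point): First good cartridge: white cylinder with green bands, 40 mm diameter, 84 mm long (barrel 76, the rest thin end nipples), about 120 g, rolls freely. Lies in one of the packer's three lanes (which one varies), axis along the lane, 41 mm above the bench. The point is on its axis at mid-length; x is the cylinder axis, both ends are alike.
- cart_b_mid (a point): Second good cartridge: white cylinder with green bands, 40 mm diameter, 84 mm long (barrel 76, the rest thin end nipples), about 120 g, rolls freely. Lies in one of the packer's three lanes (which one varies), axis along the lane, 41 mm above the bench. The point is on its axis at mid-length; x is the cylinder axis, both ends are alike.
- cart_r_mid (a point): Rejected cartridge: white cylinder with red bands, 40 mm diameter, 84 mm long (barrel 76, the rest thin end nipples), about 120 g, rolls freely. Lies in one of the packer's three lanes (which one varies), axis along the lane, 41 mm above the bench. The point is on its axis at mid-length; x is the cylinder axis, both ends are alike.
- chock_grip (a point): The chock, loose, about 280 g: orange stepped foot 44 (x) by 100 mm (y), 20 mm high (10 at its long edges), with an upright yellow grip bar 14 mm thick (x), 90 mm long (y), its top 52 mm above the underside. The point is in the bar, 40 mm above the underside; z up, y along the chock; both ways round are alike.
- tote: Blue tote, fixed. Origin on the bench; x points from the open front (x = -105 mm) to the back wall (x = +125 mm); inside 150 mm wide (y = -75 to +75). Walls on three sides, 67 mm above the bench. The grey floor rises 4 degrees along +x: 12 mm above the bench at the front, 28 mm at the back, so cylinders roll to the front.
- tote_strip (a point): Centre of the yellow strip on the tote's floor, 44 mm wide in the tote's x and as long as the tote is wide, at the tote's x = -70 mm, 14 mm above the bench. Axes as the tote's.
- tote_floor (a point): Point on the floor's surface at the tote's x = +10 mm, y = 0, 20 mm above the bench. Axes as the tote's.
- amber: Bystander: dark amber bottle with a red cap, 48 mm diameter, 90 mm high, loose; origin at the centre of its underside.
- yellow_roll: Bystander: roll of yellow tape lying flat, 91 mm diameter, 24 mm high, loose; origin at the centre of its underside.
There are look-alikes about, which are no part of the job. Leave any turquoise look-alike of the part that bears cart_b_mid alone.

How it is judged:
By the outcome, as a careful person would: the job done as asked, in the order asked, and still so for the second after the job is handed in, with the robot touching nothing.
It also fails if it takes over 72 s, if anything falls off the work surface, if the arm or the gripper's body presses on something with over 40 N, if the wrist force passes 120 N, or if a joint passes its speed limit or range.

### The arm

A 6-joint arm with a two-finger parallel gripper is mounted at the origin on a cart in front of the work surface, level with it; the furniture and walls round the work are solid. World frame = base frame: x ahead of the robot, y to its left, z up, the work surface at z = 0. Lengths are in m, angles in rad, forces in N, time in s.
With the tool pointing down it reaches from about 0.35 to 0.85 m from the base axis. Payload 8.1 kg.
Tool frame: the origin (TCP) lies at the centre of the arm's flange, where the gripper is bolted on; the fingertips stand 186 mm ahead of it and the grasp point (between the pads) lies 167 mm ahead of it; z points along the fingers, y is the line along which they close (so a half turn about z gives the same grasp; the last joint's range is limited). The gripper opens to 93 mm and grips with 3 to 60 N. Pads are 15 mm wide; open, the fingers measure 128 mm over their backs; the gripper's body (75 mm by 188 mm) begins 65 mm behind the grasp point.
Start: joints at [-1.21, 0.13, 1.488, -0, 1.523, -0.085], TCP at [0.259, -0.541, 0.405] pointing down, gripper open.
Joint ranges: [-2.96, 2.96], [-0.89, 2.26], [0.02, 2.5], [-1.34, 4.48], [0, 2.73], [-2.66, 2.66]. Speed limits (rad/s): [2.39, 2.39, 2.79, 3.14, 3.14, 3.14].

### API

Orientations are given as a rotation vector (axis times angle).
In Python, from plant import read_state, read_camera, camera_params, robot gives the robot as it stands.
- The arm moves only by the tool carry_out, never from a script. Its argument "targets" is a list of rows, each an object of numbers: "hand": the opening in per cent of the stroke, from 0 (shut) to 100 (fully open); "x", "y", "z": the shift along the tool's x, y, z in m; "ax", "ay", "az": the turn, a rotation vector about the tool's x, y, z in rad. In form: [{"hand": .., "x": .., "y": .., "z": .., "ax": .., "ay": .., "az": ..}, ...]. A call has 1 to 8 rows; each row is the pose to reach, as a shift and turn from the pose commanded when the call began, along the tool's axes at that moment; what a row does not reach only later rows make up. A row lasts 1/8 s, in which the tool goes at most 62.5 mm and 10.7 degrees, less where a joint would pass 70% of its speed; a pose out of reach is approached as far as the arm can. A call with a gripper value outside its range is refused whole. The fingers move at their own pace and stop on an object; "newtons" is the grip in N (left out, the last holds). Time passes only in rows, so rows that repeat a pose let the fingers close. It gives the time, the measured TCP pose, the force, the opening and the grip force at its end, in the units of the state.
- read_state(): the state, without advancing time (a new reading comes with each control period).
- read_camera(name): name is "scene" or "top"; returns (picture, depth): 384x512x3 uint8, blue, green, red; 384x512 float32, m along the optical axis (not along the pixel's ray), 0 where there is no reading.
- camera_params(name): a dict with "fx", "fy", "cx", "cy" (pixels), "k1" (the pictures are not rectified: a ray, as slopes to the right and down, at radius r is drawn at 1 + k1 r^2 times it, then the intrinsics apply), "position" and "rotation" of the camera in the world. Camera axes: x right, y up, looking along -z (the intrinsics and any distortion apply to the point x, -y, -z); pixel columns grow to the right and rows downward; lengths in m; the calibration is good to about 2 mm. A picture is of the moment at which its call begins. camera_params takes no time and is no camera call.
- robot.close_job(): hands the job in; it is judged then, once.
The state is a dict: "t": time; "q": joint angles; "dq": joint speeds; "joint_torque": joint torques, N m; "tool_pos": TCP position; "orientation": TCP orientation; "force": force on the tool from outside, world axes, zero at the start; "wrist_torque": the same for the moment, N m; "opening": finger opening in m; "gripper_force": force on a finger pad.
Only numpy, scipy, OpenCV 4.12 (cv2) and the standard library are available. Lean on these libraries where they do the work, as an engineer would, in place of code of your own. Each camera call takes 0.05 s, during which the arm holds its last target. There are 200 camera calls.

## Working session

There is one attempt and no reset: what is moved stays moved. The work goes in short steps, Python scripts to look and compute and a tool call to move; the robot and the scene stay as the last step left them, time stands still between calls to the robot, and variables do not carry over. Pictures are saved under pics/ and viewed, at most 10 in all, crops included, and the job is handed in when it is done.

Besides the shell and the picture viewer there is one more tool, called as name([rows], argument=value, ...), one row to a line, values as JSON. carry_out: Moves the arm, as the interface text tells. Its arguments: {"type":"object","properties":{"targets":{"type":"array","items":{"type":"object","properties":{"hand":{"type":"number"},"x":{"type":"number"},"y":{"type":"number"},"z":{"type":"number"},"ax":{"type":"number"},"ay":{"type":"number"},"az":{"type":"number"}}}},"newtons":{"type":"number"}},"required":["targets"]}

```bash
mkdir -p pics; ls; cat > h.py <<'E'
import numpy as np, cv2
from plant import read_state, read_camera, camera_params, robot
from scipy.spatial.transform import Rotation as R
def ray(c,u,v):
    x=(u-c["cx"])/c["fx"]; y=(v-c["cy"])/c["fy"]; a,b=x,y
    for _ in range(20):
        k=1+c["k1"]*(a*a+b*b); a,b=x/k,y/k
    M=np.array(c["rotation"]); M=M if M.shape==(3,3) else R.from_rotvec(M).as_matrix() if M.size==3 else R.from_quat(M).as_matrix()
    return M@np.array([a,-b,-1.0]), np.array(c["position"])
def at_z(c,u,v,z):
    d,p=ray(c,u,v); return p+d*(z-p[2])/d[2]
def at_d(c,u,v,dep):
    d,p=ray(c,u,v); return p+d*dep
E
python3 - <<'E'
from h import *
for n in("scene","top"):
    im,d=read_camera(n); cv2.imwrite(f"pics/{n}0.png",im); np.save(f"{n}0.npy",d); print(camera_params(n))
print(read_state())
E
```

```text
pics
{'fx': 478.5125279971991, 'fy': 478.5125279971991, 'cx': 248.23182791871625, 'cy': 189.3424487898349, 'k1': -0.11548216389046573, 'position': array([-0.58004484,  0.88761898,  1.4258427 ]), 'rotation': array([ 0.45295246, -0.85852472, -2.0627577 ])}
{'fx': 481.70328940825647, 'fy': 481.70328940825647, 'cx': 255.8584705046327, 'cy': 195.05744588504677, 'k1': -0.1376142424704081, 'position': array([-1.00615116, -0.36013645,  2.10795845]), 'rotation': array([ 0.57467525, -0.43640426, -1.22976822])}
{'t': 0.1, 'q': array([-1.21041344e+00,  1.31049703e-01,  1.48913276e+00, -1.61557453e-07,
        1.52303313e+00, -8.54299617e-02]), 'dq': array([-0.00084812, -0.00152172, -0.0013985 , -0.00148078,  0.00025285,
        0.00030387]), 'joint_torque': array([ 1.11403591e-03, -5.61341786e+01, -4.93093228e+01,  7.70187518e-02,
        2.92111246e-02, -3.68557255e-05]), 'tool_pos': array([ 0.25864626, -0.54116201,  0.40383424]), 'orientation': array([-3.06229884e+00, -6.94141022e-01,  3.49439918e-04]), 'force': array([ 0.03058488, -0.26038487,  0.86881443]), 'wrist_torque': array([-0.00868292,  0.00193389, -0.00693491]), 'gripper_force': 0.0, 'opening': 0.09295513364125178}
```

View pics/scene0.png

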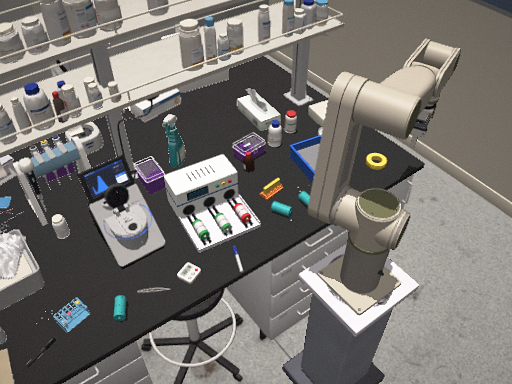

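View pics/top0.png

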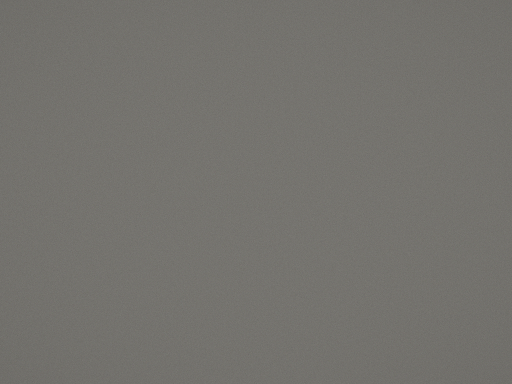

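The scene view shows green cartridges at about (200,230) and (223,222) and the red one at (240,210). The chock is at (271,187), the tote at (315,155) partly behind the arm, amber at (249,160) and the roll at (376,160). Look-alikes are the turquoise cylinders at (282,209), (305,199) and (120,307). The top view is blank grey, so it's either blocked or pointing wrong. Next I'll take close crops.

```bash
python3 - <<'E'
from h import *
d=np.load("top0.npy"); print("top depth",d.min(),d.max())
im=cv2.imread("pics/scene0.png")
cv2.imwrite("pics/c1.png",cv2.resize(im[150:250,160:290],None,fx=6,fy=6,interpolation=cv2.INTER_CUBIC))
cv2.imwrite("pics/c2.png",cv2.resize(im[115:215,230:360],None,fx=6,fy=6,interpolation=cv2.INTER_CUBIC))
c=camera_params("scene");d=np.load("scene0.npy")
for u,v in[(200,230),(223,222),(240,210),(271,187),(376,160),(249,160),(282,209),(250,255),(310,165)]: print(u,v,at_d(c,u,v,d[v,u]).round(3))
E
```

```text
top depth 0.0 0.21582231
200 230 [0.492 0.356 0.054]
223 222 [0.467 0.268 0.063]
240 210 [0.481 0.178 0.06 ]
271 187 [ 0.527 -0.01   0.041]
376 160 [ 0.409 -0.524  0.006]
249 160 [ 0.698 -0.022  0.064]
282 209 [0.405 0.029 0.037]
250 255 [ 0.321  0.247 -0.006]
310 165 [ 0.549 -0.246  0.022]
```

View pics/c1.png

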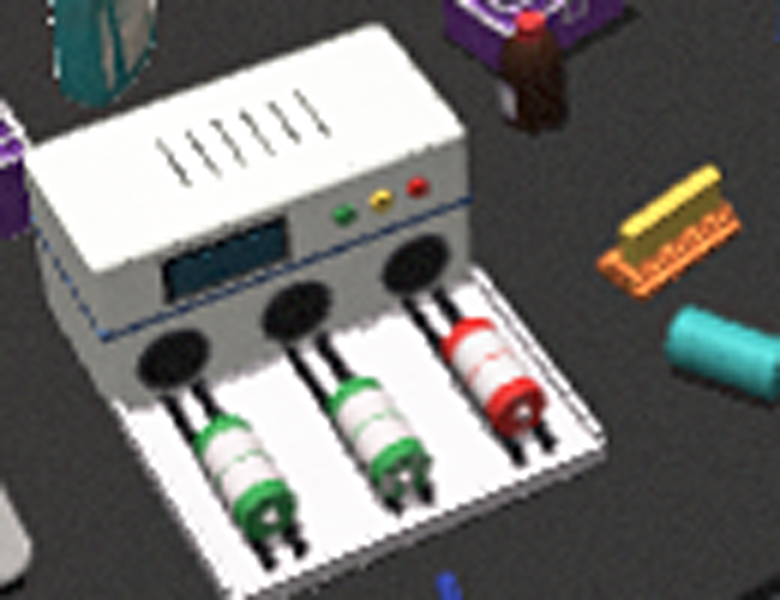

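View pics/c2.png

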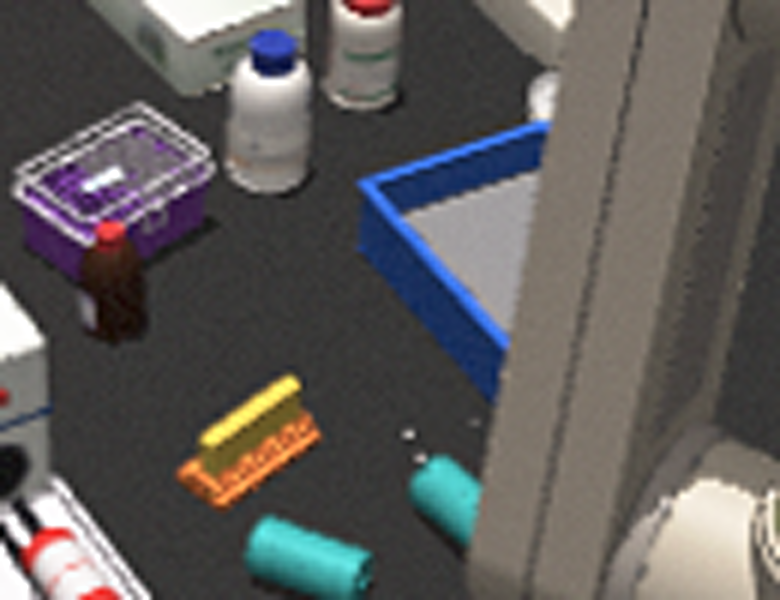

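The choice is confirmed: greens are in the left and middle lanes, red in the right (nearest the chock). The orange/yellow chock is at crop (660,230), and the turquoise cylinders are ignored.

```bash
cat >> h.py <<'E'
def cr(X,Y,u0,v0,s=6): return u0+(X+.5)/s-.5, v0+(Y+.5)/s-.5
def pl(d,name,K,v0,s=6):
    pass
E
python3 - <<'E'
from h import *
c=camera_params("scene");d=np.load("scene0.npy");im=cv2.imread("pics/scene0.png")
def P(X,Y,z,u0=160,v0=150):
    return at_z(c,*cr(X,Y,u0,v0),z)[:2].round(4)
a,b=P(624,232,.052),P(716,172,.052); print("bar top",a,b,(a+b)/2,np.linalg.norm(b-a),np.degrees(np.arctan2(*(b-a)[::-1])))
a,b=P(640,297,.0),P(742,228,.0); print("foot front bottom",a,b,(a+b)/2,np.linalg.norm(b-a),np.degrees(np.arctan2(*(b-a)[::-1])))
a,b=P(232,592,.026),P(604,440,.026); print("tray front",a,b,(a+b)/2,np.linalg.norm(b-a),np.degrees(np.arctan2(*(b-a)[::-1])))
for n,p,q in(("L",(218,425),(262,493)),("M",(353,386),(398,452)),("R",(474,328),(516,391))):
    p,q=P(*p,.061),P(*q,.061); print(n,p,q,(p+q)/2,np.degrees(np.arctan2(*(p-q)[::-1])))
# point cloud: masks
v,u=np.mgrid[150:250,160:300]
pts=np.array([at_d(c,x,y,d[y,x]) for y,x in zip(v.ravel(),u.ravel())])
hsv=cv2.cvtColor(im,cv2.COLOR_BGR2HSV)[150:250,160:300].reshape(-1,3).astype(int)
yl=(hsv[:,0]>20)&(hsv[:,0]<33)&(hsv[:,1]>110)&(hsv[:,2]>60)&(pts[:,1]<.08)
ch=yl
print("yellow n",yl.sum(),pts[yl].mean(0),pts[yl].min(0),pts[yl].max(0))
g=(pts[:,2]>.045)&(pts[:,2]<.08)&(pts[:,0]<.56)&(pts[:,0]>.36)&(pts[:,1]>.12)
for lo,hi in((.12,.215),(.22,.31),(.31,.42)):
    s=pts[g&(pts[:,1]>lo)&(pts[:,1]<hi)]; w,V=np.linalg.eigh(np.cov(s[:,:2].T)); print(len(s),s.mean(0).round(3),s.min(0).round(3),s.max(0).round(3),np.degrees(np.arctan(V[1,1]/V[0,1])))
E
```

```text
bar top [0.5301 0.0258] [ 0.5396 -0.0621] [ 0.53485 -0.01815] 0.08841187703018187 -83.8315662592389
foot front bottom [0.5141 0.0233] [ 0.5254 -0.0767] [ 0.51975 -0.0267 ] 0.10063642481725987 -83.55292499699993
tray front [0.441  0.3982] [0.4048 0.1367] [0.4229  0.26745] 0.26399373098617324 -97.88148559661009
L [0.5365 0.3462] [0.4715 0.3538] [0.504 0.35 ] -6.668918564748621
M [0.5135 0.258 ] [0.4493 0.2663] [0.4814  0.26215] -7.366537652456062
R [0.5095 0.1654] [0.4475 0.1758] [0.4785 0.1706] -9.522255009925242
yellow n 126 [ 0.5387557  -0.02132519  0.03729606] [ 0.5210666  -0.10170392 -0.00799679] [0.5945973  0.02625038 0.05934315]
155 [0.478 0.172 0.055] [0.439 0.149 0.045] [0.521 0.194 0.067] -5.562289709058674
164 [0.478 0.262 0.055] [0.437 0.238 0.045] [0.523 0.284 0.066] -5.219430880903045
172 [0.5   0.35  0.055] [0.46  0.326 0.045] [0.547 0.371 0.065] -6.206562409728764
```

```bash
cat >> h.py <<'E'
def go(x,y,z,yaw):  # yaw in deg of tool y in world; prints row
    s=read_state(); M=R.from_rotvec(s["orientation"]).as_matrix()
    dx=M.T@(np.array([x,y,z])-s["tool_pos"])
    a=np.radians(yaw); Y=np.array([np.cos(a),np.sin(a),0]); Z=np.array([0,0,-1.]); T=np.c_[np.cross(Y,Z),Y,Z]
    print("t",round(s["t"],2),"pos",s["tool_pos"].round(4),"yaw",np.degrees(np.arctan2(M[1,1],M[0,1])).round(2),"open",round(s["opening"],4),"F",s["force"].round(1))
    print(" row shift",dx.round(4),"turn",R.from_matrix(M.T@T).as_rotvec().round(4))
E
python3 -c "
from h import *
go(.537,-.021,.30,6.2)"
```

```text
t 0.1 pos [ 0.2586 -0.5412  0.4038] yaw -64.46 open 0.093 F [ 0.  -0.3  0.9]
 row shift [ 0.4754 -0.3491  0.1045] turn [-1.3000e-03 -1.1000e-03 -1.2332e+00]
```

carry_out([
  {"x":0.06,"y":-0.044,"z":0,"az":-0.154,"hand":100},
  {"x":0.119,"y":-0.087,"z":0,"az":-0.308,"hand":100},
  {"x":0.178,"y":-0.131,"z":0,"az":-0.462,"hand":100},
  {"x":0.238,"y":-0.175,"z":0,"az":-0.617,"hand":100},
  {"x":0.297,"y":-0.218,"z":0,"az":-0.771,"hand":100},
  {"x":0.357,"y":-0.262,"z":0,"az":-0.925,"hand":100},
  {"x":0.416,"y":-0.305,"z":0.03,"az":-1.079,"hand":100},
  {"x":0.475,"y":-0.349,"z":0.06,"az":-1.233,"hand":100},
])

```text
schema error: expected keys hand, x, y, z, ax, ay, az
```

```bash
python3 - <<'E'
from h import *
im,d=read_camera("scene"); cv2.imwrite("pics/s1.png",im); np.save("s1.npy",d)
i2,_=read_camera("top"); print(i2.mean(),i2.std())
cv2.imwrite("pics/c3.png",cv2.resize(im[100:233,230:407],None,fx=4.5,fy=4.5,interpolation=cv2.INTER_CUBIC))
go(.537,-.021,.27,6.2)
E
```

```text
113.40751647949219 3.448943506530413
t 0.2 pos [ 0.2587 -0.5412  0.4041] yaw -64.46 open 0.0929 F [ 0.2 -0.2 -0. ]
 row shift [ 0.4754 -0.3492  0.1345] turn [-1.0000e-03 -8.0000e-04 -1.2332e+00]
```

View pics/c3.png

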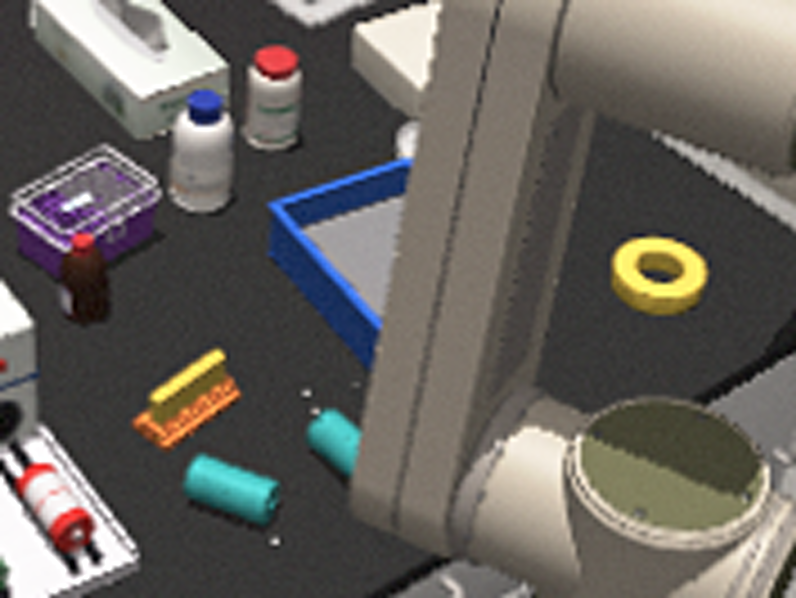

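The move was refused because every row needs all the keys. The arm hasn't moved, and the picture is unchanged, with the tote still half behind the arm.

carry_out([
  {"x":0.06,"y":-0.044,"z":0,"ax":0,"ay":0,"az":-0.154,"hand":100},
  {"x":0.119,"y":-0.087,"z":0,"ax":0,"ay":0,"az":-0.308,"hand":100},
  {"x":0.178,"y":-0.131,"z":0,"ax":0,"ay":0,"az":-0.462,"hand":100},
  {"x":0.238,"y":-0.175,"z":0,"ax":0,"ay":0,"az":-0.617,"hand":100},
  {"x":0.297,"y":-0.218,"z":0,"ax":0,"ay":0,"az":-0.771,"hand":100},
  {"x":0.357,"y":-0.262,"z":0,"ax":0,"ay":0,"az":-0.925,"hand":100},
  {"x":0.416,"y":-0.305,"z":0.03,"ax":0,"ay":0,"az":-1.079,"hand":100},
  {"x":0.475,"y":-0.349,"z":0.06,"ax":0,"ay":0,"az":-1.233,"hand":100},
])

```text
t: 1.2
tool_pos: [0.4936, -0.1023, 0.3738]
orientation: [2.091, 2.342, 0.001]
force: [0.9, -0.6, -0.3]
opening: 0.093
gripper_force: 0.0
```

```bash
python3 - <<'E'
from h import *
im,d=read_camera("scene"); cv2.imwrite("pics/s2.png",im); np.save("s2.npy",d)
i2,_=read_camera("top"); print(i2.mean(),i2.std())
cv2.imwrite("pics/c4.png",cv2.resize(im[100:233,230:407],None,fx=4.5,fy=4.5,interpolation=cv2.INTER_CUBIC))
go(.537,-.021,.27,6.2)
E
```

```text
113.41114468044705 3.4492831854563444
t 1.3 pos [ 0.4938 -0.0992  0.371 ] yaw 6.76 open 0.0932 F [-0.7 -0.3  0.1]
 row shift [0.0723 0.0524 0.1011] turn [-0.0024 -0.0032  0.0098]
```

View pics/c4.png

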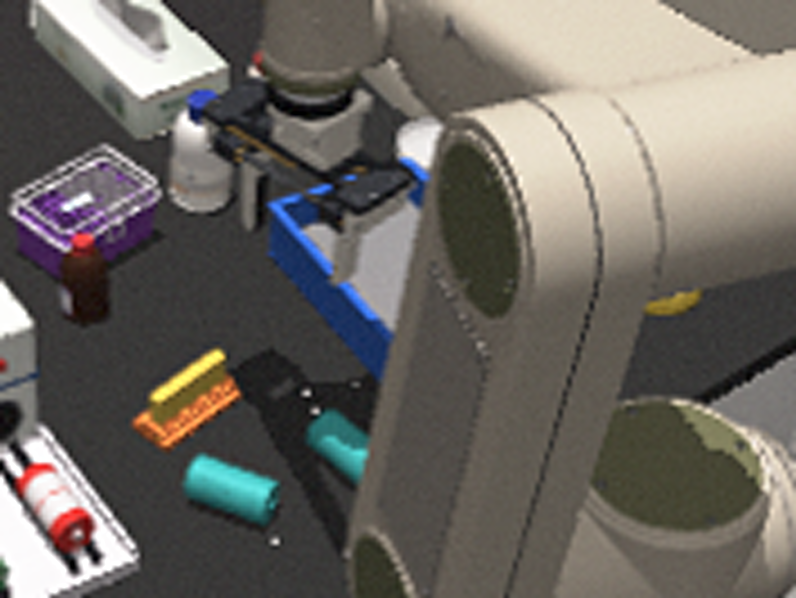

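The gripper hangs over the tote corner and the chock is unobstructed, with its bar from (155,395) to (220,355) in the crop. Its position is unchanged.

carry_out([
  {"x":0.072,"y":0.052,"z":0.03,"ax":0,"ay":0,"az":0.01,"hand":60},
  {"x":0.072,"y":0.052,"z":0.08,"ax":0,"ay":0,"az":0.01,"hand":60},
  {"x":0.072,"y":0.052,"z":0.1,"ax":0,"ay":0,"az":0.01,"hand":60},
  {"x":0.072,"y":0.052,"z":0.1,"ax":0,"ay":0,"az":0.01,"hand":60},
  {"x":0.072,"y":0.052,"z":0.1,"ax":0,"ay":0,"az":0.01,"hand":60},
])

```text
t: 1.92
tool_pos: [0.5372, -0.0278, 0.2749]
orientation: [2.11, 2.325, 0.001]
force: [-0.3, 0.0, 1.0]
opening: 0.0562
gripper_force: 0.0
```

```bash
python3 - <<'E'
from h import *
im,d=read_camera("scene"); cv2.imwrite("pics/s3.png",im)
cv2.imwrite("pics/c5.png",cv2.resize(im[135:205,235:325],None,fx=8,fy=8,interpolation=cv2.INTER_CUBIC))
go(.537,-.021,.210,6.2)
E
```

```text
t 1.98 pos [ 0.5375 -0.0278  0.2754] yaw 5.55 open 0.056 F [0.1 0.7 0.3]
 row shift [0.0069 0.     0.0654] turn [ 0.0028  0.0008 -0.0113]
```

View pics/c5.png

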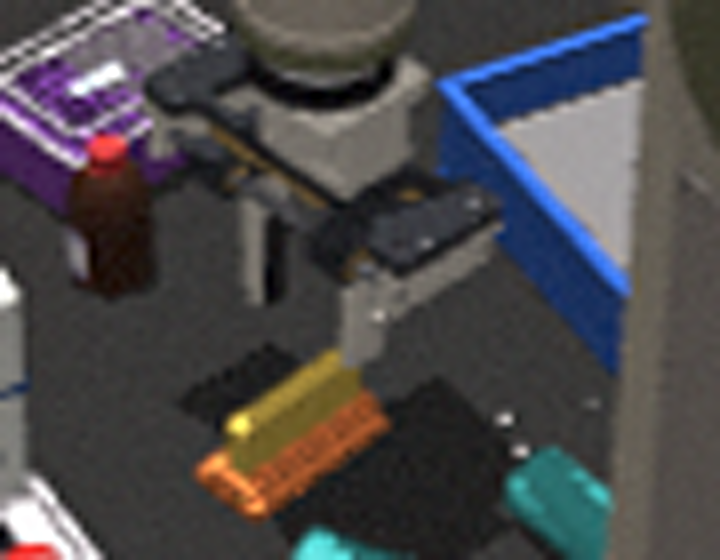

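The gripper is above the chock with the near fingertip at crop (362,355), and the bar lies between the fingers. I'll descend and close.

carry_out([
  {"x":0.007,"y":0,"z":0.035,"ax":0,"ay":0,"az":-0.011,"hand":60},
  {"x":0.007,"y":0,"z":0.055,"ax":0,"ay":0,"az":-0.011,"hand":60},
  {"x":0.007,"y":0,"z":0.065,"ax":0,"ay":0,"az":-0.011,"hand":60},
  {"x":0.007,"y":0,"z":0.065,"ax":0,"ay":0,"az":-0.011,"hand":60},
  {"x":0.007,"y":0,"z":0.065,"ax":0,"ay":0,"az":-0.011,"hand":0},
  {"x":0.007,"y":0,"z":0.065,"ax":0,"ay":0,"az":-0.011,"hand":0},
  {"x":0.007,"y":0,"z":0.065,"ax":0,"ay":0,"az":-0.011,"hand":0},
  {"x":0.007,"y":0,"z":0.065,"ax":0,"ay":0,"az":-0.011,"hand":0},
], newtons=25)

```text
t: 2.98
tool_pos: [0.5362, -0.02, 0.2086]
orientation: [2.097, 2.339, 0.0]
force: [2.2, -0.5, 0.5]
opening: 0.0205
gripper_force: 0.9
```

```bash
python3 - <<'E'
from h import *
go(.48,.25,.40,-7)
print(read_state()["gripper_force"])
E
```

```text
t 2.98 pos [ 0.5362 -0.02    0.2086] yaw 6.25 open 0.0205 F [ 2.2 -0.5  0.5]
 row shift [ 0.2745 -0.0264 -0.1914] turn [0.0005 0.     0.2312]
0.8548853360116482
```

carry_out([
  {"x":0,"y":0,"z":0,"ax":0,"ay":0,"az":0,"hand":0},
  {"x":0,"y":0,"z":0,"ax":0,"ay":0,"az":0,"hand":0},
  {"x":0,"y":0,"z":-0.05,"ax":0,"ay":0,"az":0,"hand":0},
  {"x":0,"y":0,"z":-0.1,"ax":0,"ay":0,"az":0,"hand":0},
  {"x":0.03,"y":0,"z":-0.15,"ax":0,"ay":0,"az":0,"hand":0},
  {"x":0.09,"y":0,"z":-0.16,"ax":0,"ay":0,"az":0,"hand":0},
  {"x":0.15,"y":0,"z":-0.16,"ax":0,"ay":0,"az":0,"hand":0},
  {"x":0.2,"y":0,"z":-0.16,"ax":0,"ay":0,"az":0,"hand":0},
])

```text
t: 3.98
tool_pos: [0.5135, 0.1806, 0.368]
orientation: [-2.096, -2.339, 0.001]
force: [1.0, -0.4, -2.8]
opening: 0.0138
gripper_force: 25.0
```

```bash
python3 - <<'E'
from h import *
im,d=read_camera("scene"); cv2.imwrite("pics/s4.png",im);np.save("s4.npy",d)
print(read_state()["gripper_force"])
c=camera_params("scene")
hsv=cv2.cvtColor(im,cv2.COLOR_BGR2HSV)
b=(hsv[...,0]>105)&(hsv[...,0]<120)&(hsv[...,1]>150)
b[:120]=0;b[220:]=0;b[:,:270]=0
v,u=np.nonzero(b);print("blue",len(u),u.min(),u.max(),v.min(),v.max())
go(.48,.25,.40,-7)
cv2.imwrite("pics/c6.png",cv2.resize(im[130:205,275:375],None,fx=8,fy=8,interpolation=cv2.INTER_CUBIC))
E
```

```text
24.990532100200653
blue 510 290 410 143 187
t 4.03 pos [0.5124 0.1854 0.3678] yaw 6.42 open 0.0136 F [-3.   4.  -2.2]
 row shift [ 0.068  -0.025  -0.0319] turn [-0.0021 -0.0037  0.2342]
```

Chock held (14 mm, 25 N). Now I'll view the tote.

View pics/c6.png

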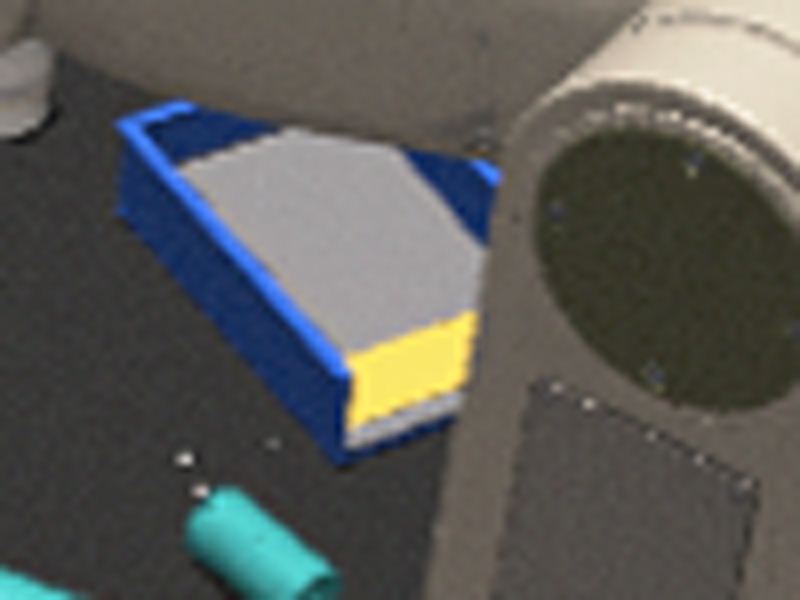

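The tote is visible: outer back-left rim corner at crop (118,122), front-left rim end at (350,375), and outer bottom-left edge from (118,210) to (338,462). The yellow strip's rear edge runs (350,352)–(478,312) and its front edge (352,425)–(470,388), with a bit of right rim near (490,172).

```bash
python3 - <<'E'
from h import *
c=camera_params("scene")
def P(X,Y,z): return at_z(c,*cr(X,Y,275,130,8),z)[:2]
def Q(X,Y,z): return at_z(c,*cr(X,Y,230,115,6),z)[:2]
def L(n,a,b): print(n,a.round(4),b.round(4),"len",np.linalg.norm(b-a).round(4),"deg",np.degrees(np.arctan2(*(b-a)[::-1])).round(2))
L("rim left outer",P(336,378,.067),P(118,122,.067))
L("rim left inner",P(352,372,.067),P(142,126,.067))
L("bottom left outer",P(338,464,0),P(118,212,0))
L("rim left outer Q",Q(495,370,.067),Q(358,185,.067))
L("rim back outer Q",Q(548,122,.067),Q(358,185,.067))
L("strip rear",P(478,312,.0155),P(350,354,.0155))
L("strip front",P(468,390,.0125),P(352,427,.0125))
L("lip front",P(460,402,.012),P(348,448,.012))
L("bottom front",P(455,428,0),P(340,464,0))
print("right rim",P(478,160,.067).round(4),P(500,178,.067).round(4))
E
```

```text
rim left outer [ 0.441  -0.1833] [ 0.6711 -0.2257] len 0.234 deg -10.42
rim left inner [ 0.4394 -0.1931] [ 0.6604 -0.2342] len 0.2248 deg -10.53
bottom left outer [ 0.4402 -0.1921] [ 0.6699 -0.2288] len 0.2326 deg -9.1
rim left outer Q [ 0.4547 -0.1706] [ 0.668  -0.2227] len 0.2196 deg -13.73
rim back outer Q [ 0.6404 -0.3883] [ 0.668  -0.2227] len 0.1679 deg 80.54
strip rear [ 0.473  -0.3227] [ 0.4895 -0.2429] len 0.0815 deg 78.33
strip front [ 0.4323 -0.2775] [ 0.4481 -0.2075] len 0.0717 deg 77.3
lip front [ 0.4283 -0.2679] [ 0.4376 -0.1954] len 0.0731 deg 82.68
bottom front [ 0.4234 -0.2615] [ 0.4396 -0.1929] len 0.0705 deg 76.74
right rim [ 0.5268 -0.3655] [ 0.5082 -0.3646]
```

```bash
sed -i '/^def pl/,$d' h.py; cat >> h.py <<'E'
O=np.array([.5285,-.2835,0]); A=np.radians(-10.7)
XT=np.array([np.cos(A),np.sin(A),0]); YT=np.array([-np.sin(A),np.cos(A),0]); ZT=np.array([0,0,1.])
def rowto(p,Y,Z):  # world TCP pos p, tool y and z axes
    s=read_state(); M=R.from_rotvec(s["orientation"]).as_matrix(); T=np.c_[np.cross(Y,Z),Y,Z]
    print("t",round(s["t"],2),"pos",s["tool_pos"].round(4),"yaw",np.degrees(np.arctan2(M[1,1],M[0,1])).round(2),"open",round(s["opening"],4),"grip",round(s["gripper_force"],1),"F",s["force"].round(1))
    print(" shift",(M.T@(p-s["tool_pos"])).round(4),"turn",R.from_matrix(M.T@T).as_rotvec().round(4))
def go(x,y,z,yaw):
    a=np.radians(yaw); rowto(np.array([x,y,z]),np.array([np.cos(a),np.sin(a),0]),np.array([0,0,-1.]))
def chock(up,dx=0):
    t=np.radians(4); Z=np.sin(t)*XT-np.cos(t)*ZT; Y=np.cos(t)*XT+np.sin(t)*ZT
    rowto(O+XT*(dx-.07)+ZT*(.014+up)-Z*.2086,Y,Z)
E
python3 -c "
from h import *
chock(.1)"
```

```text
t 4.03 pos [0.5124 0.1854 0.3678] yaw 6.42 open 0.0136 grip 25.0 F [-3.   4.  -2.2]
 shift [-0.443  -0.1172  0.0441] turn [-0.0715 -0.0141  0.2985]
```

carry_out([
  {"x":-0.06,"y":-0.015,"z":0,"ax":0,"ay":0,"az":0.04,"hand":0},
  {"x":-0.12,"y":-0.03,"z":0,"ax":0,"ay":0,"az":0.08,"hand":0},
  {"x":-0.18,"y":-0.045,"z":0,"ax":-0.01,"ay":0,"az":0.12,"hand":0},
  {"x":-0.24,"y":-0.06,"z":0,"ax":-0.02,"ay":0,"az":0.16,"hand":0},
  {"x":-0.3,"y":-0.075,"z":0.01,"ax":-0.03,"ay":-0.01,"az":0.2,"hand":0},
  {"x":-0.36,"y":-0.09,"z":0.02,"ax":-0.05,"ay":-0.01,"az":0.24,"hand":0},
  {"x":-0.42,"y":-0.11,"z":0.03,"ax":-0.06,"ay":-0.014,"az":0.28,"hand":0},
  {"x":-0.455,"y":-0.117,"z":0.044,"ax":-0.0715,"ay":-0.014,"az":0.2985,"hand":0},
])

```text
t: 5.03
tool_pos: [0.4461, -0.289, 0.3237]
orientation: [2.38, 1.96, 0.067]
force: [0.3, 0.5, -3.0]
opening: 0.0138
gripper_force: 25.0
```

```bash
python3 -c "
from h import *
for _ in range(4): read_camera('top')
chock(.05);chock(.0015)"
```

```text
t 5.22 pos [ 0.4467 -0.2867  0.3231] yaw -10.97 open 0.0137 grip 25.0 F [ 0.5 -0.1 -3.3]
 shift [ 0.0184 -0.0084  0.0505] turn [-0.      0.0019 -0.0047]
t 5.22 pos [ 0.4467 -0.2867  0.3231] yaw -10.97 open 0.0137 grip 25.0 F [ 0.5 -0.1 -3.3]
 shift [ 0.0185 -0.0117  0.0989] turn [-0.      0.0019 -0.0047]
```

carry_out([
  {"x":0.018,"y":-0.005,"z":0.02,"ax":0,"ay":0.002,"az":-0.005,"hand":0},
  {"x":0.018,"y":-0.009,"z":0.05,"ax":0,"ay":0.002,"az":-0.005,"hand":0},
  {"x":0.018,"y":-0.011,"z":0.075,"ax":0,"ay":0.002,"az":-0.005,"hand":0},
  {"x":0.018,"y":-0.012,"z":0.088,"ax":0,"ay":0.002,"az":-0.005,"hand":0},
  {"x":0.018,"y":-0.012,"z":0.092,"ax":0,"ay":0.002,"az":-0.005,"hand":0},
  {"x":0.018,"y":-0.012,"z":0.092,"ax":0,"ay":0.002,"az":-0.005,"hand":0},
])

```text
t: 5.98
tool_pos: [0.4461, -0.2679, 0.2324]
orientation: [2.371, 1.971, 0.07]
force: [0.1, -0.5, -3.0]
opening: 0.0138
gripper_force: 25.0
```

```bash
python3 -c "
from h import *
im,d=read_camera('scene'); cv2.imwrite('pics/s5.png',im)
chock(.0)"
```

```text
t 6.03 pos [ 0.4462 -0.268   0.2327] yaw -10.55 open 0.0138 grip 25.0 F [-0.2 -0.1 -2.6]
 shift [ 0.0001 -0.0016  0.0106] turn [0.004  0.002  0.0026]
```

carry_out([
  {"x":0,"y":-0.001,"z":0.004,"ax":0.004,"ay":0.002,"az":0.0,"hand":0},
  {"x":0,"y":-0.001,"z":0.007,"ax":0.004,"ay":0.002,"az":0.0,"hand":0},
  {"x":0,"y":-0.001,"z":0.009,"ax":0.004,"ay":0.002,"az":0.0,"hand":0},
  {"x":0,"y":-0.001,"z":0.01,"ax":0.004,"ay":0.002,"az":0.0,"hand":0},
  {"x":0,"y":-0.001,"z":0.01,"ax":0.004,"ay":0.002,"az":0.0,"hand":0},
])

```text
t: 6.65
tool_pos: [0.4456, -0.2679, 0.2224]
orientation: [2.376, 1.973, 0.068]
force: [-2.8, 2.3, 5.0]
opening: 0.0139
gripper_force: 25.0
```

carry_out([
  {"x":0,"y":0,"z":0,"ax":0,"ay":0,"az":0,"hand":25},
  {"x":0,"y":0,"z":0,"ax":0,"ay":0,"az":0,"hand":45},
  {"x":0,"y":0,"z":0,"ax":0,"ay":0,"az":0,"hand":45},
  {"x":0,"y":0,"z":0,"ax":0,"ay":0,"az":0,"hand":45},
  {"x":0,"y":0,"z":-0.03,"ax":0,"ay":0,"az":0,"hand":45},
  {"x":0,"y":0,"z":-0.08,"ax":0,"ay":0,"az":0,"hand":45},
  {"x":0,"y":0,"z":-0.13,"ax":0,"ay":0,"az":0,"hand":60},
  {"x":0,"y":0,"z":-0.17,"ax":0,"ay":0,"az":0,"hand":70},
])

```text
t: 7.65
tool_pos: [0.4339, -0.2658, 0.3937]
orientation: [2.374, 1.972, 0.069]
force: [0.3, -1.3, 0.0]
opening: 0.0574
gripper_force: 0.0
```

```bash
python3 -c "
from h import *
go(.481,.262,.36,82.5)"
```

```text
t 7.65 pos [ 0.4339 -0.2658  0.3937] yaw -10.57 open 0.0574 grip 0.0 F [ 0.3 -1.3  0. ]
 shift [ 0.5275 -0.0527  0.0298] turn [ 0.0536  0.0573 -1.6236]
```

carry_out([
  {"x":0.06,"y":-0.006,"z":0.0,"ax":0.006,"ay":0.006,"az":-0.17,"hand":70},
  {"x":0.12,"y":-0.012,"z":0.0,"ax":0.012,"ay":0.012,"az":-0.34,"hand":70},
  {"x":0.18,"y":-0.018,"z":0.0,"ax":0.018,"ay":0.018,"az":-0.51,"hand":70},
  {"x":0.24,"y":-0.024,"z":0.0,"ax":0.024,"ay":0.024,"az":-0.68,"hand":70},
  {"x":0.3,"y":-0.03,"z":0.0,"ax":0.03,"ay":0.03,"az":-0.85,"hand":70},
  {"x":0.36,"y":-0.036,"z":0.0,"ax":0.036,"ay":0.036,"az":-1.02,"hand":70},
  {"x":0.42,"y":-0.042,"z":0.01,"ax":0.042,"ay":0.042,"az":-1.19,"hand":70},
  {"x":0.48,"y":-0.048,"z":0.02,"ax":0.048,"ay":0.048,"az":-1.36,"hand":70},
])

```text
t: 8.65
tool_pos: [0.4762, 0.2167, 0.3684]
orientation: [0.606, 3.076, 0.012]
force: [1.1, 0.3, -0.3]
opening: 0.0649
gripper_force: 0.0
```

```bash
python3 -c "
from h import *
go(.481,.262,.30,82.5)"
```

```text
t 8.65 pos [0.4762 0.2167 0.3684] yaw 67.72 open 0.0649 grip 0.0 F [ 1.1  0.3 -0.3]
 shift [0.0131 0.0432 0.0687] turn [ 0.0079  0.0065 -0.258 ]
```

carry_out([
  {"x":0.006,"y":0.021,"z":0.02,"ax":0.004,"ay":0.003,"az":-0.13,"hand":70},
  {"x":0.013,"y":0.043,"z":0.05,"ax":0.008,"ay":0.0065,"az":-0.258,"hand":70},
  {"x":0.013,"y":0.043,"z":0.068,"ax":0.008,"ay":0.0065,"az":-0.258,"hand":70},
  {"x":0.013,"y":0.043,"z":0.068,"ax":0.008,"ay":0.0065,"az":-0.258,"hand":70},
  {"x":0.013,"y":0.043,"z":0.068,"ax":0.008,"ay":0.0065,"az":-0.258,"hand":70},
])

```text
t: 9.28
tool_pos: [0.4818, 0.259, 0.3016]
orientation: [0.218, 3.134, 0.0]
force: [0.8, 0.4, -0.1]
opening: 0.0652
gripper_force: 0.0
```

```bash
python3 -c "
from h import *
im,d=read_camera('scene'); cv2.imwrite('pics/s6.png',im);np.save('s6.npy',d)
a=cv2.resize(im[130:205,275:375],None,fx=5.5,fy=5.5,interpolation=cv2.INTER_CUBIC)[:,:550]
b=cv2.resize(im[160:235,185:295],None,fx=5,fy=5,interpolation=cv2.INTER_CUBIC)
o=np.zeros((600,800,3),np.uint8); a=cv2.resize(im[130:185,280:360],(436,300),interpolation=cv2.INTER_CUBIC); o[:300,:436]=a
b=cv2.resize(im[175:245,180:260],(343,300),interpolation=cv2.INTER_CUBIC); o[300:,:343]=b
o[:300,440:]=cv2.resize(im[125:185,360:432],(360,300)); cv2.imwrite('pics/c7.png',o)
go(.481,.262,.213,82.5)"
```

```text
t 9.32 pos [0.4819 0.2591 0.3021] yaw 82.05 open 0.0652 grip 0.0 F [ 0.2 -0.   0.1]
 shift [0.0014 0.0027 0.0891] turn [ 0.0007  0.0009 -0.0078]
```

View pics/c7.png

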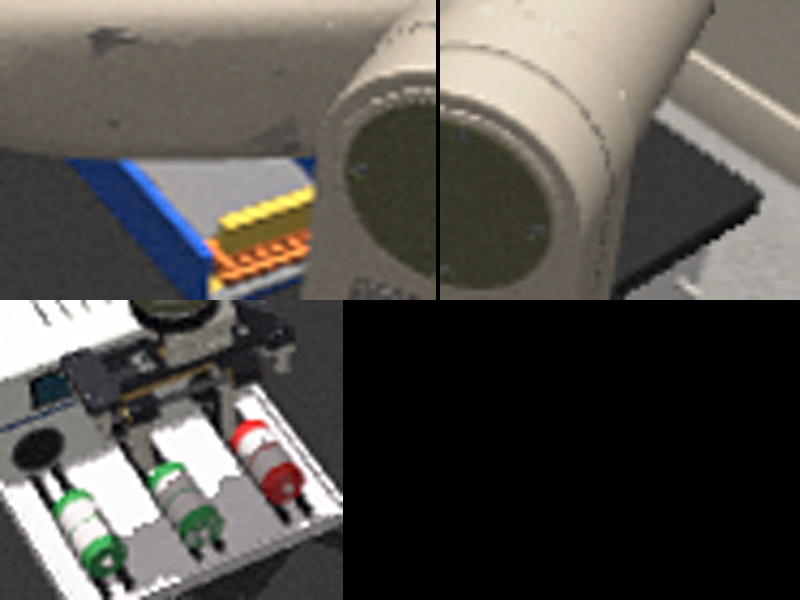

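The chock stands upright on the strip with its bar top from (222,222) to (312,188). The gripper is above the middle green cartridge, fingers at crop (140,440) and (228,405) either side of its lane. All cartridges are in place.

carry_out([
  {"x":0,"y":0.003,"z":0.035,"ax":0,"ay":0,"az":-0.008,"hand":70},
  {"x":0,"y":0.003,"z":0.065,"ax":0,"ay":0,"az":-0.008,"hand":70},
  {"x":0,"y":0.003,"z":0.083,"ax":0,"ay":0,"az":-0.008,"hand":70},
  {"x":0,"y":0.003,"z":0.089,"ax":0,"ay":0,"az":-0.008,"hand":70},
  {"x":0,"y":0.003,"z":0.089,"ax":0,"ay":0,"az":-0.008,"hand":70},
  {"x":0,"y":0.003,"z":0.089,"ax":0,"ay":0,"az":-0.008,"hand":35},
  {"x":0,"y":0.003,"z":0.089,"ax":0,"ay":0,"az":-0.008,"hand":35},
  {"x":0,"y":0.003,"z":0.089,"ax":0,"ay":0,"az":-0.008,"hand":35},
], newtons=15)

```text
t: 10.32
tool_pos: [0.4818, 0.2618, 0.2122]
orientation: [-0.201, -3.134, 0.004]
force: [-2.1, -17.1, 9.6]
opening: 0.0398
gripper_force: 8.3
```

```bash
python3 -c "
from h import *
go(.481,.262,.213,82.5)
c=camera_params('scene')
for u,v in((280+222/5.45,130+222/5.45),(280+312/5.45,130+188/5.45)):
  p=at_z(c,u,v,.067)-O; print(p@XT,p@YT)
im=cv2.imread('pics/s6.png');d=np.load('s6.npy')"
```

```text
t 10.32 pos [0.4818 0.2618 0.2122] yaw 82.65 open 0.0398 grip 8.3 F [ -2.1 -17.1   9.6]
 shift [ 0.0008  0.0001 -0.0008] turn [-0.0028 -0.0005  0.0027]
-0.07989499585747138 0.046773216758763995
-0.07665194639719539 -0.03803976152555388
```

carry_out([
  {"x":0,"y":-0.002,"z":0,"ax":0,"ay":0,"az":0,"hand":35},
  {"x":0,"y":-0.003,"z":0,"ax":0,"ay":0,"az":0,"hand":35},
  {"x":0,"y":-0.003,"z":0,"ax":0,"ay":0,"az":0,"hand":35},
], newtons=20)

```text
t: 10.7
tool_pos: [0.4814, 0.2602, 0.2121]
orientation: [-0.202, -3.135, -0.002]
force: [1.1, 4.4, 1.6]
opening: 0.0392
gripper_force: 20.0
```

carry_out([
  {"x":0,"y":0,"z":-0.02,"ax":0,"ay":0,"az":0,"hand":30},
  {"x":0,"y":0,"z":-0.06,"ax":0,"ay":0,"az":0,"hand":30},
  {"x":0,"y":0,"z":-0.11,"ax":0,"ay":0,"az":0,"hand":30},
  {"x":0,"y":0,"z":-0.13,"ax":0,"ay":0,"az":0,"hand":30},
  {"x":0,"y":0,"z":-0.13,"ax":0,"ay":0,"az":0,"hand":30},
])

```text
t: 11.32
tool_pos: [0.4817, 0.2598, 0.3424]
orientation: [0.202, 3.134, 0.001]
force: [-0.3, 0.5, -1.7]
opening: 0.0394
gripper_force: 20.0
```

```bash
cat >> h.py <<'E'
def cart(x,up,off=.0041,y=0):
    t=np.radians(4); Z=np.sin(t)*XT-np.cos(t)*ZT; Y=np.cos(t)*XT+np.sin(t)*ZT
    rowto(O+XT*x+YT*y+ZT*(.012+(x+.105)*.0699+up)-Z*(.020+.167+off),Y,Z)
E
python3 -c "
from h import *
cart(.0,.12)"
```

```text
t 11.32 pos [0.4817 0.2598 0.3424] yaw 82.64 open 0.0394 grip 20.0 F [-0.3  0.5 -1.7]
 shift [-0.1027 -0.532   0.0122] turn [-0.0523 -0.0565  1.6283]
```

carry_out([
  {"x":-0.012,"y":-0.058,"z":0.0,"ax":-0.005,"ay":-0.005,"az":0.17,"hand":30},
  {"x":-0.024,"y":-0.116,"z":0.0,"ax":-0.01,"ay":-0.01,"az":0.34,"hand":30},
  {"x":-0.035,"y":-0.174,"z":0.0,"ax":-0.016,"ay":-0.016,"az":0.51,"hand":30},
  {"x":-0.047,"y":-0.232,"z":0.0,"ax":-0.021,"ay":-0.022,"az":0.68,"hand":30},
  {"x":-0.059,"y":-0.29,"z":0.0,"ax":-0.027,"ay":-0.028,"az":0.85,"hand":30},
  {"x":-0.07,"y":-0.348,"z":0.0,"ax":-0.032,"ay":-0.034,"az":1.02,"hand":30},
  {"x":-0.082,"y":-0.406,"z":0.0,"ax":-0.038,"ay":-0.04,"az":1.19,"hand":30},
  {"x":-0.093,"y":-0.464,"z":0.0,"ax":-0.043,"ay":-0.046,"az":1.36,"hand":30},
])

```text
t: 12.32
tool_pos: [0.5131, -0.214, 0.3383]
orientation: [2.108, 2.274, 0.054]
force: [0.6, -0.0, -1.0]
opening: 0.0397
gripper_force: 20.0
```

```bash
python3 -c "
from h import *
for _ in range(3): read_camera('top')
cart(.0,.08)"
```

```text
t 12.47 pos [ 0.5129 -0.2149  0.3382] yaw 4.41 open 0.0396 grip 20.0 F [-1.3  0.4 -1.8]
 shift [-0.0659 -0.0051  0.0484] turn [-0.0166 -0.0101  0.2633]
```

carry_out([
  {"x":-0.033,"y":-0.003,"z":0.01,"ax":-0.008,"ay":-0.005,"az":0.13,"hand":30},
  {"x":-0.066,"y":-0.005,"z":0.03,"ax":-0.0166,"ay":-0.01,"az":0.263,"hand":30},
  {"x":-0.066,"y":-0.005,"z":0.048,"ax":-0.0166,"ay":-0.01,"az":0.263,"hand":30},
  {"x":-0.066,"y":-0.005,"z":0.048,"ax":-0.0166,"ay":-0.01,"az":0.263,"hand":30},
  {"x":-0.066,"y":-0.005,"z":0.048,"ax":-0.0166,"ay":-0.01,"az":0.263,"hand":30},
])

```text
t: 13.1
tool_pos: [0.5174, -0.2775, 0.2937]
orientation: [2.367, 1.977, 0.072]
force: [0.7, 1.1, -1.6]
opening: 0.0396
gripper_force: 20.0
```

```bash
python3 -c "
from h import *
read_camera('top')
cart(.0,.006);cart(0,0)"
```

```text
t 13.15 pos [ 0.5176 -0.2778  0.2944] yaw -10.27 open 0.0394 grip 20.0 F [ 0.  -0.2 -1.6]
 shift [-0.0035 -0.0075  0.0781] turn [0.0051 0.0004 0.0076]
t 13.15 pos [ 0.5176 -0.2778  0.2944] yaw -10.27 open 0.0394 grip 20.0 F [ 0.  -0.2 -1.6]
 shift [-0.0035 -0.0079  0.0841] turn [0.0051 0.0004 0.0076]
```

carry_out([
  {"x":-0.0035,"y":-0.004,"z":0.025,"ax":0.005,"ay":0,"az":0.0076,"hand":30},
  {"x":-0.0035,"y":-0.008,"z":0.05,"ax":0.005,"ay":0,"az":0.0076,"hand":30},
  {"x":-0.0035,"y":-0.008,"z":0.068,"ax":0.005,"ay":0,"az":0.0076,"hand":30},
  {"x":-0.0035,"y":-0.008,"z":0.077,"ax":0.005,"ay":0,"az":0.0076,"hand":30},
  {"x":-0.0035,"y":-0.008,"z":0.08,"ax":0.005,"ay":0,"az":0.0076,"hand":30},
  {"x":-0.0035,"y":-0.008,"z":0.082,"ax":0.005,"ay":0,"az":0.0076,"hand":30},
  {"x":-0.0035,"y":-0.008,"z":0.082,"ax":0.005,"ay":0,"az":0.0076,"hand":30},
])

```text
t: 14.02
tool_pos: [0.515, -0.2821, 0.2122]
orientation: [2.378, 1.967, 0.068]
force: [-0.2, -0.3, -2.2]
opening: 0.0392
gripper_force: 20.0
```

```bash
python3 -c "
from h import *
cart(0,0)"
```

```text
t 14.03 pos [ 0.515  -0.2821  0.2122] yaw -10.83 open 0.0392 grip 20.0 F [-0.2 -0.3 -2.2]
 shift [0.0012 0.     0.0022] turn [ 0.0006  0.0009 -0.0022]
```

carry_out([
  {"x":0.001,"y":0,"z":0.001,"ax":0,"ay":0,"az":0,"hand":30},
  {"x":0.001,"y":0,"z":0.002,"ax":0,"ay":0,"az":0,"hand":30},
  {"x":0.001,"y":0,"z":0.0025,"ax":0,"ay":0,"az":0,"hand":30},
  {"x":0.001,"y":0,"z":0.0025,"ax":0,"ay":0,"az":0,"hand":30},
])

```text
t: 14.52
tool_pos: [0.5153, -0.2811, 0.21]
orientation: [2.379, 1.967, 0.068]
force: [-2.5, 2.5, 4.6]
opening: 0.039
gripper_force: 20.0
```

carry_out([
  {"x":0,"y":0,"z":0,"ax":0,"ay":0,"az":0,"hand":46},
  {"x":0,"y":0,"z":0,"ax":0,"ay":0,"az":0,"hand":48},
  {"x":0,"y":0,"z":0,"ax":0,"ay":0,"az":0,"hand":49},
  {"x":0,"y":0,"z":0,"ax":0,"ay":0,"az":0,"hand":49},
  {"x":0,"y":0,"z":-0.006,"ax":0,"ay":0,"az":0,"hand":49},
  {"x":0,"y":-0.002,"z":-0.01,"ax":0,"ay":0,"az":0,"hand":49},
  {"x":0,"y":-0.005,"z":-0.012,"ax":0,"ay":0,"az":0,"hand":49},
  {"x":0,"y":-0.008,"z":-0.013,"ax":0,"ay":0,"az":0,"hand":49},
])

```text
t: 15.52
tool_pos: [0.5062, -0.2793, 0.2217]
orientation: [2.379, 1.967, 0.068]
force: [-0.7, -0.4, 0.2]
opening: 0.0456
gripper_force: 0.0
```

carry_out([
  {"x":0,"y":0,"z":-0.003,"ax":0,"ay":0,"az":0,"hand":49},
  {"x":0,"y":0,"z":-0.008,"ax":0,"ay":0,"az":0,"hand":49},
  {"x":0,"y":0,"z":-0.02,"ax":0,"ay":0,"az":0,"hand":55},
  {"x":0,"y":0,"z":-0.06,"ax":0,"ay":0,"az":0,"hand":70},
  {"x":0,"y":0,"z":-0.11,"ax":0,"ay":0,"az":0,"hand":70},
  {"x":0,"y":0,"z":-0.15,"ax":0,"ay":0,"az":0,"hand":70},
])

```text
t: 16.27
tool_pos: [0.4962, -0.2773, 0.3744]
orientation: [2.377, 1.966, 0.069]
force: [-0.1, -0.9, -0.4]
opening: 0.0651
gripper_force: 0.0
```

```bash
python3 -c "
from h import *
im,d=read_camera('scene'); cv2.imwrite('pics/s7.png',im)
go(.502,.348,.34,82.5)"
```

```text
t 16.32 pos [ 0.4971 -0.278   0.3807] yaw -10.81 open 0.0647 grip 0.0 F [ 0.9 -0.7  4.8]
 shift [ 0.616  -0.1154  0.0289] turn [ 0.0569  0.0677 -1.6278]
```

carry_out([
  {"x":0.06,"y":-0.011,"z":0.0,"ax":0.006,"ay":0.006,"az":-0.16,"hand":70},
  {"x":0.12,"y":-0.022,"z":0.0,"ax":0.012,"ay":0.013,"az":-0.32,"hand":70},
  {"x":0.18,"y":-0.034,"z":0.0,"ax":0.018,"ay":0.02,"az":-0.48,"hand":70},
  {"x":0.24,"y":-0.045,"z":0.0,"ax":0.024,"ay":0.027,"az":-0.64,"hand":70},
  {"x":0.3,"y":-0.056,"z":0.0,"ax":0.03,"ay":0.034,"az":-0.8,"hand":70},
  {"x":0.36,"y":-0.067,"z":0.0,"ax":0.036,"ay":0.041,"az":-0.96,"hand":70},
  {"x":0.42,"y":-0.079,"z":0.0,"ax":0.042,"ay":0.048,"az":-1.12,"hand":70},
  {"x":0.48,"y":-0.09,"z":0.0,"ax":0.048,"ay":0.055,"az":-1.28,"hand":70},
])

```text
t: 17.32
tool_pos: [0.4979, 0.2131, 0.3657]
orientation: [0.736, 3.051, 0.023]
force: [1.3, -0.4, 0.2]
opening: 0.0648
gripper_force: 0.0
```

```bash
python3 -c "
from h import *
for _ in range(3): read_camera('top')
go(.502,.348,.30,82.5)"
```

```text
t 17.48 pos [0.4976 0.2138 0.3652] yaw 62.86 open 0.0649 grip 0.0 F [ 0.  -1.4  0.2]
 shift [0.0573 0.1204 0.067 ] turn [ 0.0148  0.0014 -0.3427]
```

carry_out([
  {"x":0.02,"y":0.04,"z":0.0,"ax":0.005,"ay":0,"az":-0.12,"hand":70},
  {"x":0.04,"y":0.08,"z":0.02,"ax":0.01,"ay":0,"az":-0.24,"hand":70},
  {"x":0.057,"y":0.12,"z":0.05,"ax":0.0148,"ay":0.0014,"az":-0.343,"hand":70},
  {"x":0.057,"y":0.12,"z":0.067,"ax":0.0148,"ay":0.0014,"az":-0.343,"hand":70},
  {"x":0.057,"y":0.12,"z":0.067,"ax":0.0148,"ay":0.0014,"az":-0.343,"hand":70},
  {"x":0.057,"y":0.12,"z":0.067,"ax":0.0148,"ay":0.0014,"az":-0.343,"hand":70},
])

```text
t: 18.23
tool_pos: [0.504, 0.3434, 0.3009]
orientation: [0.217, 3.133, 0.0]
force: [0.0, 0.4, 0.2]
opening: 0.065
gripper_force: 0.0
```

```bash
python3 -c "
from h import *
im,d=read_camera('scene'); cv2.imwrite('pics/s8.png',im)
o=np.zeros((600,800,3),np.uint8); o[:300,:436]=cv2.resize(im[130:185,280:360],(436,300),interpolation=cv2.INTER_CUBIC)
o[300:,:343]=cv2.resize(im[175:245,180:260],(343,300),interpolation=cv2.INTER_CUBIC); o[:,440:]=cv2.resize(im[120:220,280:340],(360,600),interpolation=cv2.INTER_CUBIC)
cv2.imwrite('pics/c8.png',o)
go(.502,.348,.213,82.5)"
```

```text
t 18.27 pos [0.5041 0.3436 0.3012] yaw 82.08 open 0.0647 grip 0.0 F [ 0.4 -0.8  0.1]
 shift [0.0028 0.004  0.0882] turn [ 0.0008  0.0017 -0.0073]
```

View pics/c8.png

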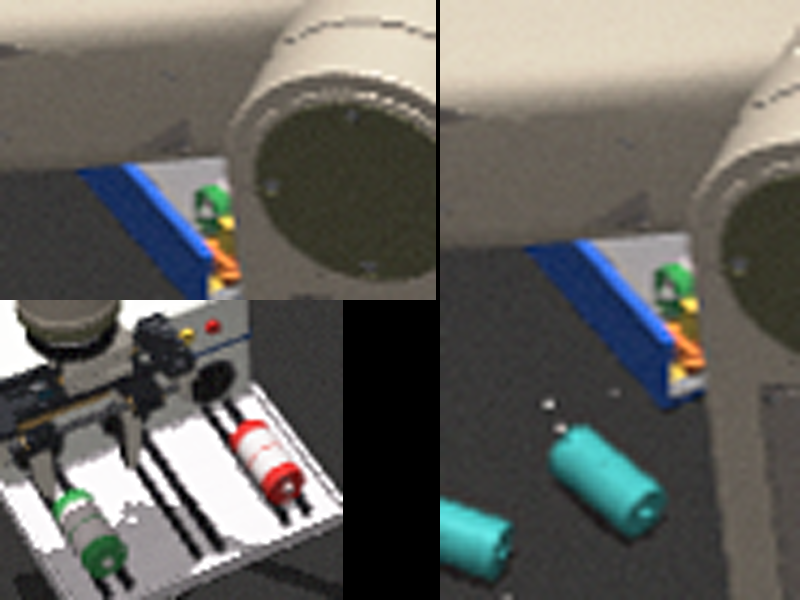

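Cartridge 1 lies crosswise against the chock (green end at crop (212,208)), and the red one is still in its lane. The gripper straddles the left green lane, with its fingers at crop (40,470) and (130,445).

carry_out([
  {"x":0.003,"y":0.004,"z":0.035,"ax":0,"ay":0,"az":-0.007,"hand":70},
  {"x":0.003,"y":0.004,"z":0.065,"ax":0,"ay":0,"az":-0.007,"hand":70},
  {"x":0.003,"y":0.004,"z":0.083,"ax":0,"ay":0,"az":-0.007,"hand":70},
  {"x":0.003,"y":0.004,"z":0.088,"ax":0,"ay":0,"az":-0.007,"hand":70},
  {"x":0.003,"y":0.004,"z":0.088,"ax":0,"ay":0,"az":-0.007,"hand":70},
  {"x":0.003,"y":0.004,"z":0.088,"ax":0,"ay":0,"az":-0.007,"hand":35},
  {"x":0.003,"y":0.004,"z":0.088,"ax":0,"ay":0,"az":-0.007,"hand":35},
  {"x":0.003,"y":0.004,"z":0.088,"ax":0,"ay":0,"az":-0.007,"hand":35},
], newtons=10)

```text
t: 19.27
tool_pos: [0.5009, 0.3491, 0.212]
orientation: [0.202, 3.135, -0.0]
force: [-0.8, -10.3, 5.4]
opening: 0.0394
gripper_force: 7.8
```

```bash
python3 -c "
from h import *
go(.502,.348,.213,82.5)
c=camera_params('scene'); p=at_z(c,318.9,168.2,.037)-O; print(p@XT,p@YT)"
```

```text
t 19.27 pos [0.5009 0.3491 0.212 ] yaw 82.62 open 0.0394 grip 7.8 F [ -0.8 -10.3   5.4]
 shift [-0.0012 -0.0009 -0.001 ] turn [-0.0002  0.0003  0.0022]
-0.03532485943145656 0.02557795402943277
```

carry_out([
  {"x":0,"y":-0.001,"z":0,"ax":0,"ay":0,"az":0,"hand":35},
  {"x":0,"y":-0.002,"z":0,"ax":0,"ay":0,"az":0,"hand":35},
  {"x":0,"y":-0.002,"z":0,"ax":0,"ay":0,"az":0,"hand":30},
  {"x":0,"y":-0.002,"z":-0.02,"ax":0,"ay":0,"az":0,"hand":30},
  {"x":0,"y":-0.002,"z":-0.06,"ax":0,"ay":0,"az":0,"hand":30},
  {"x":0,"y":-0.002,"z":-0.11,"ax":0,"ay":0,"az":0,"hand":30},
  {"x":0,"y":-0.002,"z":-0.14,"ax":0,"ay":0,"az":0,"hand":30},
  {"x":0,"y":-0.002,"z":-0.14,"ax":0,"ay":0,"az":0,"hand":30},
], newtons=20)

```text
t: 20.27
tool_pos: [0.5015, 0.3473, 0.3559]
orientation: [0.202, 3.13, 0.005]
force: [0.7, -0.1, -1.1]
opening: 0.0395
gripper_force: 20.0
```

```bash
python3 -c "
from h import *
cart(.037,.12)"
```

```text
t 20.27 pos [0.5015 0.3473 0.3559] yaw 82.61 open 0.0395 grip 20.0 F [ 0.7 -0.1 -1.1]
 shift [-0.1315 -0.6235  0.022 ] turn [-0.047  -0.0555  1.6278]
```

carry_out([
  {"x":-0.012,"y":-0.057,"z":0.0,"ax":-0.005,"ay":-0.005,"az":0.15,"hand":30},
  {"x":-0.024,"y":-0.115,"z":0.0,"ax":-0.01,"ay":-0.01,"az":0.3,"hand":30},
  {"x":-0.036,"y":-0.172,"z":0.0,"ax":-0.014,"ay":-0.016,"az":0.45,"hand":30},
  {"x":-0.048,"y":-0.23,"z":0.0,"ax":-0.018,"ay":-0.021,"az":0.6,"hand":30},
  {"x":-0.06,"y":-0.287,"z":0.0,"ax":-0.022,"ay":-0.026,"az":0.75,"hand":30},
  {"x":-0.072,"y":-0.345,"z":0.0,"ax":-0.026,"ay":-0.031,"az":0.9,"hand":30},
  {"x":-0.085,"y":-0.402,"z":0.0,"ax":-0.03,"ay":-0.036,"az":1.05,"hand":30},
  {"x":-0.097,"y":-0.46,"z":0.0,"ax":-0.035,"ay":-0.041,"az":1.2,"hand":30},
])

```text
t: 21.28
tool_pos: [0.5368, -0.1234, 0.35]
orientation: [1.92, 2.438, 0.045]
force: [0.2, 0.7, -1.2]
opening: 0.0393
gripper_force: 20.0
```

```bash
python3 -c "
from h import *
for _ in range(3): read_camera('top')
cart(.037,.09)"
```

```text
t 21.43 pos [ 0.5368 -0.1243  0.3499] yaw 13.58 open 0.0394 grip 20.0 F [-0.5  0.  -1.3]
 shift [-0.1619 -0.026   0.0482] turn [-0.021  -0.0122  0.4232]
```

carry_out([
  {"x":-0.05,"y":-0.008,"z":0.0,"ax":-0.006,"ay":-0.004,"az":0.13,"hand":30},
  {"x":-0.1,"y":-0.016,"z":0.0,"ax":-0.012,"ay":-0.008,"az":0.27,"hand":30},
  {"x":-0.15,"y":-0.024,"z":0.02,"ax":-0.018,"ay":-0.012,"az":0.4,"hand":30},
  {"x":-0.162,"y":-0.026,"z":0.048,"ax":-0.021,"ay":-0.012,"az":0.423,"hand":30},
  {"x":-0.162,"y":-0.026,"z":0.048,"ax":-0.021,"ay":-0.012,"az":0.423,"hand":30},
  {"x":-0.162,"y":-0.026,"z":0.048,"ax":-0.021,"ay":-0.012,"az":0.423,"hand":30},
  {"x":-0.162,"y":-0.026,"z":0.048,"ax":-0.021,"ay":-0.012,"az":0.423,"hand":30},
])

```text
t: 22.3
tool_pos: [0.5542, -0.2841, 0.3062]
orientation: [2.367, 1.976, 0.073]
force: [-0.6, -0.1, -0.5]
opening: 0.0395
gripper_force: 20.0
```

```bash
python3 -c "
from h import *
read_camera('top')
cart(.037,.0)"
```

```text
t 22.35 pos [ 0.5542 -0.2843  0.3062] yaw -10.29 open 0.0398 grip 20.0 F [-0.3  0.  -0.1]
 shift [-0.004  -0.0088  0.0933] turn [ 0.0049 -0.0001  0.0071]
```

carry_out([
  {"x":-0.003,"y":-0.006,"z":0.02,"ax":0.005,"ay":0,"az":0.007,"hand":30},
  {"x":-0.003,"y":-0.009,"z":0.045,"ax":0.005,"ay":0,"az":0.007,"hand":30},
  {"x":-0.003,"y":-0.009,"z":0.068,"ax":0.005,"ay":0,"az":0.007,"hand":30},
  {"x":-0.003,"y":-0.009,"z":0.082,"ax":0.005,"ay":0,"az":0.007,"hand":30},
  {"x":-0.003,"y":-0.009,"z":0.088,"ax":0.005,"ay":0,"az":0.007,"hand":30},
  {"x":-0.003,"y":-0.009,"z":0.091,"ax":0.005,"ay":0,"az":0.007,"hand":30},
  {"x":-0.003,"y":-0.009,"z":0.0915,"ax":0.005,"ay":0,"az":0.007,"hand":30},
  {"x":-0.003,"y":-0.009,"z":0.0915,"ax":0.005,"ay":0,"az":0.007,"hand":30},
])

```text
t: 23.35
tool_pos: [0.5511, -0.2878, 0.2135]
orientation: [2.379, 1.968, 0.068]
force: [0.9, -0.2, -0.7]
opening: 0.0392
gripper_force: 20.0
```

carry_out([
  {"x":0,"y":0,"z":0.001,"ax":0,"ay":0,"az":0,"hand":30},
  {"x":0,"y":0,"z":0.0015,"ax":0,"ay":0,"az":0,"hand":30},
  {"x":0,"y":0,"z":0.002,"ax":0,"ay":0,"az":0,"hand":30},
  {"x":0,"y":0,"z":0.002,"ax":0,"ay":0,"az":0,"hand":30},
])

```text
t: 23.85
tool_pos: [0.5512, -0.2879, 0.2126]
orientation: [2.379, 1.969, 0.068]
force: [-4.9, 2.5, 10.2]
opening: 0.0395
gripper_force: 20.0
```

```bash
python3 -c "
from h import *
cart(.037,.0)"
```

```text
t 23.85 pos [ 0.5512 -0.2879  0.2126] yaw -10.8 open 0.0395 grip 20.0 F [-4.9  2.5 10.2]
 shift [0.0001 0.0005 0.    ] turn [-0.0011 -0.0002 -0.0017]
```

carry_out([
  {"x":0,"y":0,"z":0,"ax":0,"ay":0,"az":0,"hand":46},
  {"x":0,"y":0,"z":0,"ax":0,"ay":0,"az":0,"hand":48},
  {"x":0,"y":0,"z":0,"ax":0,"ay":0,"az":0,"hand":49},
  {"x":0,"y":0,"z":0,"ax":0,"ay":0,"az":0,"hand":49},
  {"x":0,"y":0,"z":-0.006,"ax":0,"ay":0,"az":0,"hand":49},
  {"x":0,"y":0,"z":-0.01,"ax":0,"ay":0,"az":0,"hand":49},
  {"x":0,"y":-0.002,"z":-0.012,"ax":0,"ay":0,"az":0,"hand":49},
  {"x":0,"y":-0.003,"z":-0.013,"ax":0,"ay":0,"az":0,"hand":49},
])

```text
t: 24.85
tool_pos: [0.547, -0.287, 0.2238]
orientation: [2.38, 1.969, 0.068]
force: [-0.8, -0.9, -0.1]
opening: 0.046
gripper_force: 0.0
```

carry_out([
  {"x":0,"y":0,"z":-0.003,"ax":0,"ay":0,"az":0,"hand":49},
  {"x":0,"y":0,"z":-0.008,"ax":0,"ay":0,"az":0,"hand":49},
  {"x":0,"y":0,"z":-0.02,"ax":0,"ay":0,"az":0,"hand":55},
  {"x":0,"y":0,"z":-0.06,"ax":0,"ay":0,"az":0,"hand":70},
  {"x":0,"y":0,"z":-0.11,"ax":0,"ay":0,"az":0,"hand":70},
  {"x":0.04,"y":0,"z":-0.15,"ax":0,"ay":0,"az":0,"hand":70},
  {"x":0.1,"y":0,"z":-0.15,"ax":0,"ay":0,"az":0,"hand":70},
  {"x":0.16,"y":0,"z":-0.15,"ax":0,"ay":0,"az":0,"hand":70},
])

```text
t: 25.85
tool_pos: [0.5673, -0.1269, 0.3755]
orientation: [2.38, 1.966, 0.07]
force: [-0.1, 0.3, -0.4]
opening: 0.0649
gripper_force: 0.0
```

carry_out([
  {"x":0.06,"y":0,"z":0,"ax":0,"ay":0,"az":0,"hand":70},
  {"x":0.12,"y":0,"z":0,"ax":0,"ay":0,"az":0,"hand":70},
  {"x":0.18,"y":0,"z":0,"ax":0,"ay":0,"az":0,"hand":70},
  {"x":0.24,"y":0,"z":0,"ax":0,"ay":0,"az":0,"hand":70},
  {"x":0.28,"y":0,"z":0,"ax":0,"ay":0,"az":0,"hand":70},
  {"x":0.28,"y":0,"z":0,"ax":0,"ay":0,"az":0,"hand":70},
])

```text
t: 26.6
tool_pos: [0.6195, 0.15, 0.3743]
orientation: [2.377, 1.974, 0.069]
force: [-0.5, -0.2, 0.2]
opening: 0.065
gripper_force: 0.0
```

```bash
python3 - <<'E'
from h import *
im,d=read_camera("scene"); cv2.imwrite("pics/s9.png",im); c=camera_params("scene")
print(read_state()["tool_pos"])
hsv=cv2.cvtColor(im,cv2.COLOR_BGR2HSV).astype(int)
M={"green":(55,75),"yellow":(20,33),"orange":(5,19),"blue":(105,120)}
for n,(a,b) in M.items():
    m=(hsv[...,0]>=a)&(hsv[...,0]<=b)&(hsv[...,1]>120)&(hsv[...,2]>50)
    v,u=np.nonzero(m); P=np.array([at_d(c,x,y,d[y,x]) for x,y in zip(u,v)])
    t=np.c_[(P-O)@XT,(P-O)@YT,P[:,2]]; k=(abs(t[:,0])<.14)&(abs(t[:,1])<.09)&(t[:,2]<.1); t=t[k]
    if n=="green":
        for lo,hi in((-.1,-.012),(-.012,.1)):
            s=t[(t[:,0]>lo)&(t[:,0]<hi)]; print("green",lo,len(s),np.percentile(s,[5,50,95],axis=0).round(3).tolist() if len(s) else "")
    elif len(t): print(n,len(t),np.percentile(t,[5,50,95],axis=0).round(3).tolist())
E
```

```text
[0.61950065 0.14829247 0.37419299]
green -0.1 0 
green -0.012 0 
blue 384 [[-0.032, 0.004, 0.003], [0.071, 0.076, 0.042], [0.13, 0.082, 0.068]]
```

carry_out([
  {"x":0.01,"y":-0.06,"z":0,"ax":0,"ay":0,"az":0,"hand":70},
  {"x":0.016,"y":-0.112,"z":0,"ax":0,"ay":0,"az":0,"hand":70},
  {"x":0.016,"y":-0.112,"z":0,"ax":0,"ay":0,"az":0,"hand":70},
  {"x":0.016,"y":-0.112,"z":0,"ax":0,"ay":0,"az":0,"hand":70},
])

```text
t: 27.15
tool_pos: [0.5133, 0.1827, 0.367]
orientation: [2.38, 1.967, 0.07]
force: [-0.0, -0.3, 0.3]
opening: 0.0653
gripper_force: 0.0
```

```bash
cat > chk.py <<'E'
from h import *
im,d=read_camera("scene"); cv2.imwrite("pics/s10.png",im); c=camera_params("scene")
print(read_state()["tool_pos"])
hsv=cv2.cvtColor(im,cv2.COLOR_BGR2HSV).astype(int)
M={"green":(50,80),"yellow":(20,33),"orange":(5,19),"blue":(105,120)}
for n,(a,b) in M.items():
    m=(hsv[...,0]>=a)&(hsv[...,0]<=b)&(hsv[...,1]>110)&(hsv[...,2]>40)
    v,u=np.nonzero(m); P=np.array([at_d(c,x,y,d[y,x]) for x,y in zip(u,v)])
    t=np.c_[(P-O)@XT,(P-O)@YT,P[:,2]]; k=(abs(t[:,0])<.14)&(abs(t[:,1])<.09)&(t[:,2]<.1); t=t[k]
    if len(t): print(n,len(t),np.percentile(t,[5,50,95],axis=0).round(3).tolist())
    if n=="green": print(sorted(zip(u[k],v[k],t[:,0].round(3),t[:,1].round(3),t[:,2].round(3)))[::max(1,len(t)//24)])
# ascii of the tote area
S=""
for y in range(140,190):
    for x in range(288,345):
        h,s,vv=hsv[y,x]; S+= "G" if 50<=h<=80 and s>110 else "Y" if 20<=h<=33 and s>110 else "O" if 5<=h<20 and s>140 else "B" if 100<=h<=125 and s>130 else "w" if s<40 and vv>190 else "." if s<60 and vv>120 else " "
    S+="\n"
print(S)
E
python3 chk.py
```

```text
[0.51373994 0.18270848 0.36716455]
green 68 [[-0.049, -0.046, 0.023], [-0.016, 0.024, 0.051], [0.013, 0.033, 0.059]]
[(np.int64(313), np.int64(158), np.float64(0.017), np.float64(0.026), np.float64(0.054)), (np.int64(313), np.int64(160), np.float64(0.015), np.float64(0.026), np.float64(0.044)), (np.int64(314), np.int64(159), np.float64(0.007), np.float64(0.027), np.float64(0.057)), (np.int64(314), np.int64(161), np.float64(-0.002), np.float64(0.032), np.float64(0.055)), (np.int64(315), np.int64(159), np.float64(0.002), np.float64(0.025), np.float64(0.061)), (np.int64(315), np.int64(161), np.float64(-0.004), np.float64(0.029), np.float64(0.055)), (np.int64(315), np.int64(163), np.float64(-0.016), np.float64(0.035), np.float64(0.055)), (np.int64(316), np.int64(160), np.float64(-0.003), np.float64(0.023), np.float64(0.058)), (np.int64(316), np.int64(162), np.float64(-0.008), np.float64(0.026), np.float64(0.051)), (np.int64(316), np.int64(164), np.float64(-0.011), np.float64(0.026), np.float64(0.042)), (np.int64(316), np.int64(166), np.float64(-0.013), np.float64(0.027), np.float64(0.033
[... 4378 characters left out ...]
BB OOYYYOOOOOOOOOOOOOO       
                   BBBBBBBBBBBB OOOOOOOOOOOOOOOOO        
                    BBBBBBBBBBBOOOOOOOOOOOOOOOO          
                     BBBBBBBBB  OOOOOOOOOOO    ..        
                      BBBBBBBBB OOOOOOOOOO ......        
                      BBBBBBBB OOOOOOOO  .....           
                       BBBBBBB YOOOO  .....  BB          
                        BBBBBB YY  .....  BBB            
                         BBBBB  ...... BBB               
                          BBBB.....  BBB                 
                           BBB..  BBB                    
                            BBB BB                       
         .w                 BBBB
```

The cartridges lie side by side behind the chock, which is still on the strip. I'm handing in.

```bash
python3 -c "
from plant import robot
print(robot.close_job())"
```

```text
the job is handed in; nothing more can be done
None
```

The job is handed in at about 27 s of the 72 s allowed: the chock stands on the yellow strip, and both green-banded cartridges rest crosswise, side by side behind it. The red-banded reject stayed in its lane, and the arm never went near the amber bottle or the tape roll; I did not re-check the bottle and roll afterwards, and no verdict came back.

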